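# Key and seat the cover rose on the clamp bracket

### The arm

A 6-joint arm with a two-finger parallel gripper is mounted at the origin on the work surface. World frame = base frame: x ahead of the robot, y to its left, z up, the work surface at z = 0. Lengths are in m, angles in rad, forces in N, time in s.
With the tool pointing down it reaches from about 0.25 to 0.775 m from the base axis. Payload 4 kg.
Tool frame: the origin (TCP) lies at the very end of the fingers, on their centre line; the grasp point (between the pads) lies 19 mm behind it; z points along the fingers, y is the line along which they close (so a half turn about z gives the same grasp; the last joint's range is limited). The gripper opens to 94 mm and grips with 3 to 60 N. Pads are 16 mm wide; open, the fingers measure 119 mm over their backs; the gripper's body (75 mm by 177 mm) begins 78 mm behind the grasp point.
Start: joints at [1.174, 0.087, 1.371, -0, 1.684, -0.103], TCP at [0.159, 0.526, 0.206] pointing down, gripper open.
Joint ranges: [-3.1, 3.1], [-0.76, 2.03], [0.27, 2.55], [-1.08, 4.22], [0.17, 2.65], [-2.57, 2.57]. Speed limits (rad/s): [2.79, 2.79, 3.14, 3.14, 3.14, 3.14].

### API

Orientations are given as a unit quaternion [w, x, y, z].
In Python, from cell import sensors, vision, finish_job gives the robot as it stands.
- The arm moves only by the shell command python3 -m creep 'ROWS' [FORCE]. ROWS is JSON, a list of rows, each an object of numbers: "rx", "ry", "rz": the turn, a rotation vector about the tool's x, y, z in degrees; "x", "y", "z": the shift along the tool's x, y, z in m; "fingers": the closure, from -1 (fully open) to 1 (shut), so that 0 is half open. In form: [{"rx": .., "ry": .., "rz": .., "x": .., "y": .., "z": .., "fingers": ..}, ...]. A call has 1 to 20 rows; each row is the pose to reach, as a shift and turn from the pose commanded when the call began, along the tool's axes at that moment; what a row does not reach only later rows make up. A row lasts 1/8 s, in which the tool goes at most 62.5 mm and 10.7 degrees, less where a joint would pass 70% of its speed; a pose out of reach is approached as far as the arm can. A call with a gripper value outside its range is refused whole. The fingers move at their own pace and stop on an object; FORCE is the grip in N (left out, the last holds). Time passes only in rows, so rows that repeat a pose let the fingers close. It gives the time, the measured TCP pose, the force, the opening and the grip force at its end, in the units of the state.
- sensors.read_state(): the state, without advancing time (a new reading comes with each control period).
- vision.grab_frame(name): name is "scene" or "top" or "wrist"; returns a dict with "pixels" (480x640x3 uint8, red, green, blue), "range_z" (480x640 float32, m along the optical axis (not along the pixel's ray), 0 where there is no reading), "K" (3x3 intrinsics, pixels), "dist_coeffs" ([k1, k2, p1, p2, k3] as OpenCV has them; the pictures are not rectified), "R" (3x3) and "t" (3): a world point X has camera coordinates R X + t. Camera axes: x right, y down, z forward; pixel columns grow to the right and rows downward; lengths in m; the calibration is good to about 2 mm. A picture is of the moment at which its call begins.
- finish_job(): hands the job in; it is judged then, once.
Trained networks look in a picture, given as the dict that the camera call returned (one of the last four; its "shot" number tells which), for a name from the list of things; names that differ only in an ending like _2 or _b are one class to them, and where a whole thing is asked for, a point or a joint stands for the part that bears it (a point fixed in the world has none). Each returns a list of dicts, best first, with "confidence" (0 to 1); they miss things now and then, are a little off and sometimes report something else, mostly with a low value. They report only what shows in the picture. A call takes as long as a camera call.
- vision.recognise(picture, target): "box" ([left, top, right, bottom] in pixels, round what is visible of it).
- vision.trace(picture, target): "pixels" (480x640 bool, what is visible of it) and "box" ([left, top, right, bottom] in pixels, round what is visible of it).
The state is a dict: "t": time; "joint_positions": joint angles; "joint_vel": joint speeds; "joint_efforts": joint torques, N m; "ee_pos": TCP position; "tcp_rot": TCP orientation; "force": force on the tool from outside, world axes, zero at the start; "ft_torque": the same for the moment, N m; "gripper_width": opening from 0.0 (shut) to 1.0 (fully open); "grasp_force": force on a finger pad.
Only numpy, scipy, OpenCV 4.12 (cv2) and the standard library are available. Lean on these libraries where they do the work, as an engineer would, in place of code of your own. Each camera call takes 0.05 s, during which the arm holds its last target. There are 200 camera calls.

### The job

Push the round cover rose on the clamp bracket around by its raised nib with a fingertip until the notch in its rim is over the bracket's upright pin, then press the rose down until it is fully home. Do not pinch the nib, lift the rose or force it down, leave the caddy, spray bottle, jar and scoop where they stand, and finish with the hand clear of everything.

Things in the scene. Friction and masses are not known exactly. Their poses are not given: they have to be found in the camera images.
- bracket: fixed chrome clamp bracket: round foot 124 mm across and 8 mm thick with a round socket on it (88 mm across, top 24 mm above the cabinet top), a tongue along its +x that carries the pin, and, along its +y, a small saddle clamp with a pipe stub (centred 88 mm from the axis, 41 mm high, 50 mm long). Origin: on the vertical axis of the rose, at the cabinet top. z is up; +x points from the axis to the pin.
- pin_top (a point): top of the bracket's upright round-topped steel pin (12 mm across), 54 mm from the rose's axis along the bracket's +x, 34 mm above the cabinet top. Its outer part is seen beyond the rose's rim.
- turn (a joint): angle of the rose about its vertical axis, rad, counter-clockwise positive seen from above; 0 = the notch is straight over the pin (full turns are free both ways). The start is between 0.7 and 2.4, so the shorter way is clockwise. Turning has light friction (about 2 N of push at the nib) and the rose stays where it is left.
- seat (a joint): how far the rose is pressed down, m: 0 = resting on top of the pin, 0.010 = fully home, negative = lifted. It slides stiffly on its spindle (about 5 N of push) and stays where it is left; it does not spring back. It goes down only with the notch over the pin, to within about 0.06 rad (the pin's round top helps to centre it a little); off the notch a hard press sinks it only 1 to 3 mm.
- rose_hub (a point): centre of the flat top of the rose's hub, on the axis: the place to press. The rose is a white plastic disc 112 mm across and 8 mm thick; its hub is 40 mm across and stands 8 mm over the disc's face. At the start the disc's underside is 34 mm, its face 42 mm and the hub's top 50 mm above the cabinet top (10 mm less when home). Attitude: turns with the rose, x from the axis to the notch.
- rose_nib (a point): centre of the top of the square nib (14 x 14 mm, sides along and across the radius, 16 mm tall above the disc's face) that stands on the rose 38 mm from its axis, opposite the notch: the place to push with a fingertip to turn the rose. Its top is 58 mm above the cabinet top at the start.
- rose_notch (a point): middle of the notch cut in the rim of the rose, 54 mm from the axis, at the height of the disc's face. The notch is 19 mm wide and 10 mm deep from the rim.
- nib_left: the half of the nib (14 mm along the radius, 7 mm wide) on the rose's own +y side. Origin: centre of its underside, on the disc's face. Pushing on this half's outer side turns the rose counter-clockwise.
- nib_right: the other half of the nib, on the rose's own -y side (a push on its outer side turns the rose clockwise). Fingers squeezing both halves at once count as pinching; pushing one side, or touching the nib's top, does not.
- caddy: bystander: closed grey plastic caddy with a sliding lid, 100 x 168 x 90 mm, loose. Origin: centre of its underside.
- sprayer: bystander: closed green spray bottle, 66 mm across, 198 mm tall with a white trigger head, loose. Origin: centre of its underside.
- jar: bystander: closed amber glass jar, 68 mm across, 95 mm tall, loose. Origin: centre of its underside.
- scoop: bystander: red measuring scoop, bowl 48 mm across and 32 mm tall, flat handle 85 mm long along its -x, loose. Origin: centre of the bowl's underside.

How it is judged:
By the outcome, as a careful person would: the job done as asked, in the order asked, and still so for the second after the job is handed in, with the robot touching nothing.
It also fails if it takes over 48 s, if anything falls off the work surface, if the arm or the gripper's body presses on something with over 40 N, if the wrist force passes 120 N, or if a joint passes its speed limit or range.

## Working session

There is one attempt and no reset: what is moved stays moved. The work goes in short steps, Python scripts to look and compute and a shell command to move; the robot and the scene stay as the last step left them, time stands still between calls to the robot, and variables do not carry over. Pictures are saved under pics/ and viewed, at most 10 in all, crops included, and the job is handed in when it is done.

```bash
mkdir -p pics; cat > h.py <<'E'
import numpy as np, cv2
from cell import sensors, vision
def cloud(f):
    v,u=np.mgrid[0:480,0:640]
    p=cv2.undistortPoints(np.stack([u.ravel(),v.ravel()],1).astype(np.float32).reshape(-1,1,2),f["K"],np.array(f["dist_coeffs"])).reshape(-1,2)
    z=f["range_z"].ravel(); c=np.c_[p*z[:,None],z]
    w=(c-np.array(f["t"]))@np.array(f["R"]); w[z==0]=np.nan
    return w.reshape(480,640,3)
E
python3 - <<'E'
from h import *
s=sensors.read_state(); print(s['t'],s['ee_pos'],s['tcp_rot'],s['force'])
for n in ["top","scene"]:
    f=vision.grab_frame(n); cv2.imwrite(f"pics/{n}1.png",f["pixels"][:,:,::-1]); w=cloud(f)
    for t in ["bracket","rose_hub","rose_nib","nib_left","nib_right","rose_notch","pin_top","caddy","sprayer","jar","scoop"]:
        try: r=vision.trace(f,t)
        except Exception as e: print(t,e); continue
        for d in r[:1]:
            m=d["pixels"]; p=w[m]; print(n,t,round(d["confidence"],2),np.round(d["box"]),np.round(np.nanmedian(p,0),3),np.round(np.nanmin(p,0),3),np.round(np.nanmax(p,0),3))
E
```

```text
0.0 [0.15907948 0.52592891 0.20430632] [-2.80462000e-04  1.46381822e-01  9.89227555e-01 -1.06186667e-03] [ 0.13750046 -0.03171777 -0.58957503]
top bracket 0.68 [220. 213. 306. 292.] [0.56  0.145 0.041] [ 0.497  0.073 -0.004] [0.653 0.231 0.061]
top rose_hub 0.92 [240. 223. 300. 281.] [0.572 0.132 0.042] [ 0.517  0.079 -0.001] [0.628 0.194 0.061]
top rose_nib 0.84 [242. 220. 305. 281.] [0.572 0.132 0.042] [ 0.517  0.079 -0.002] [0.638 0.194 0.061]
top rose_notch 0.73 [243. 224. 300. 279.] [0.573 0.132 0.042] [0.517 0.079 0.005] [0.627 0.194 0.061]
top pin_top 0.64 [221. 212. 307. 294.] [0.56  0.145 0.041] [ 0.497  0.073 -0.004] [0.655 0.235 0.061]
top caddy 0.57 [ 84. 235. 193. 309.] [0.527 0.375 0.081] [ 0.466  0.292 -0.004] [0.602 0.513 0.095]
top sprayer 0.73 [320. 123. 367. 182.] [0.733 0.008 0.133] [ 0.716 -0.036 -0.006] [0.842 0.041 0.201]
top jar 0.75 [354. 195. 392. 238.] [ 0.629 -0.057  0.093] [ 0.603 -0.106 -0.005] [ 0.682 -0.028  0.099]
top scoop 0.65 [232. 140. 267. 197.] [0.723 0.187 0.027] [ 0.683  0.14  -0.003] [0.808 0.223 0.036]
scene bracket 0.95 [339. 230. 429. 301.
[... 403 characters left out ...]
230. 401. 278.] [0.579 0.134 0.043] [ 0.47   0.055 -0.002] [0.629 0.188 0.062]
scene rose_notch 0.67 [337. 234. 402. 272.] [0.58  0.135 0.043] [0.488 0.074 0.001] [0.629 0.188 0.062]
scene pin_top 0.68 [339. 231. 429. 299.] [0.581 0.155 0.04 ] [ 0.455  0.071 -0.004] [0.654 0.233 0.062]
scene caddy 0.83 [448. 250. 560. 344.] [0.562 0.385 0.08 ] [ 0.371  0.279 -0.003] [0.596 0.472 0.094]
scene sprayer 0.76 [234. 191. 272. 304.] [0.762 0.02  0.111] [ 0.637 -0.138 -0.002] [0.783 0.039 0.201]
scene jar 0.64 [253. 199. 287. 254.] [ 0.643 -0.042  0.082] [ 0.607 -0.092  0.002] [ 0.666 -0.029  0.099]
scene scoop 0.72 [301. 303. 374. 348.] [0.723 0.182 0.027] [ 0.682  0.122 -0.001] [0.799 0.219 0.036]
```

```bash
python3 - <<'E'
from h import *
f=vision.grab_frame("top"); w=cloud(f)
c=f["pixels"][195:310,190:330]; cv2.imwrite("pics/top2.png",cv2.resize(c,None,fx=5,fy=5,interpolation=cv2.INTER_CUBIC)[:,:,::-1])
r=w[190:310,200:330].reshape(-1,3)
for lo,hi in [(.038,.046),(.047,.053),(.055,.06)]:
    m=r[(r[:,2]>lo)&(r[:,2]<hi)&(np.hypot(r[:,0]-.572,r[:,1]-.135)<.07)]
    print(lo,len(m),m.mean(0),m.min(0),m.max(0), cv2.minEnclosingCircle(m[:,:2].astype(np.float32)))
m=r[(r[:,2]>.026)&(r[:,2]<.064)&(np.hypot(r[:,0]-.572,r[:,1]-.137)>.058)]
print(np.round(m,3)[::3])
E
```

```text
0.038 2204 [0.57209156 0.13340211 0.04174124] [0.51725946 0.07853132 0.03800514] [0.62804326 0.18959915 0.04593919] ((0.5726408362388611, 0.1336219161748886), 0.05644574016332626)
0.047 317 [0.57321745 0.13271771 0.04957359] [0.55287259 0.11256332 0.04701703] [0.61240315 0.15246132 0.05278152] ((0.5835852026939392, 0.12671560049057007), 0.03220547363162041)
0.055 53 [0.60721623 0.12131436 0.05721434] [0.55984692 0.11377565 0.05502766] [0.61671308 0.14413675 0.05980619] ((0.5866239666938782, 0.12970829010009766), 0.03051692806184292)
[[0.695 0.215 0.031]
 [0.694 0.178 0.031]
 [0.692 0.182 0.031]
 [0.69  0.213 0.032]
 [0.69  0.184 0.031]
 [0.688 0.209 0.032]
 [0.689 0.186 0.027]
 [0.686 0.205 0.032]
 [0.686 0.198 0.032]
 [0.686 0.192 0.032]
 [0.687 0.186 0.028]
 [0.684 0.2   0.031]
 [0.684 0.194 0.031]
 [0.623 0.109 0.041]
 [0.613 0.096 0.042]
 [0.607 0.09  0.043]
 [0.601 0.086 0.042]
 [0.596 0.082 0.04 ]
 [0.59  0.08  0.041]
 [0.584 0.079 0.042]
 [0.578 0.079 0.041]
 [0.57  0.079 0.042]
 [0.564 0.079 0.045]
 [0.559 0.079 0.037]
 [0.553 0.081 0.041]
 [0.552 0.209 0.034]
 [0.549 0.083 0
[... 2456 characters left out ...]
0.031]
 [0.512 0.219 0.029]
 [0.512 0.212 0.034]
 [0.511 0.206 0.036]
 [0.511 0.2   0.038]
 [0.511 0.195 0.035]
 [0.511 0.189 0.038]
 [0.51  0.217 0.028]
 [0.51  0.21  0.036]
 [0.51  0.205 0.035]
 [0.509 0.198 0.039]
 [0.509 0.193 0.037]
 [0.51  0.188 0.031]
 [0.51  0.183 0.027]
 [0.508 0.213 0.033]
 [0.508 0.206 0.036]
 [0.508 0.2   0.038]
 [0.507 0.195 0.037]
 [0.508 0.189 0.035]
 [0.506 0.213 0.032]
 [0.506 0.206 0.036]
 [0.505 0.2   0.04 ]
 [0.506 0.195 0.038]
 [0.506 0.19  0.028]
 [0.504 0.21  0.034]
 [0.504 0.205 0.036]
 [0.504 0.198 0.039]
 [0.504 0.194 0.028]
 [0.502 0.209 0.033]
 [0.502 0.202 0.038]
 [0.503 0.198 0.026]
 [0.5   0.206 0.036]
 [0.499 0.211 0.03 ]
 [0.499 0.206 0.027]]
```

View pics/top2.png

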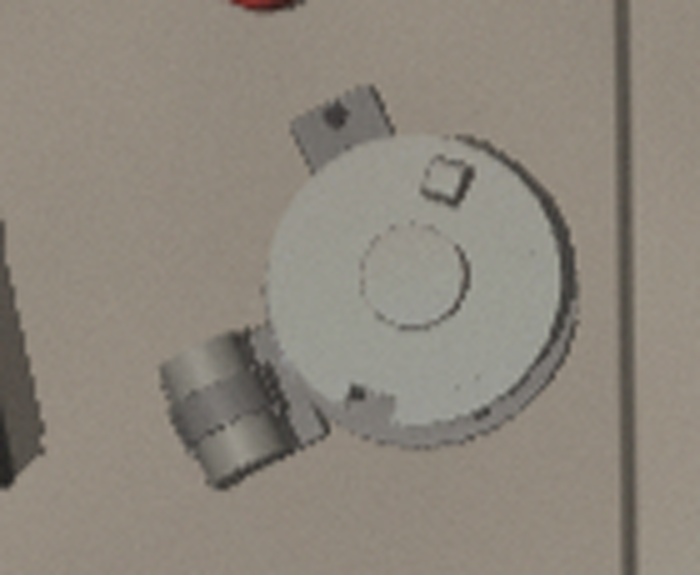

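View pics/top1.png

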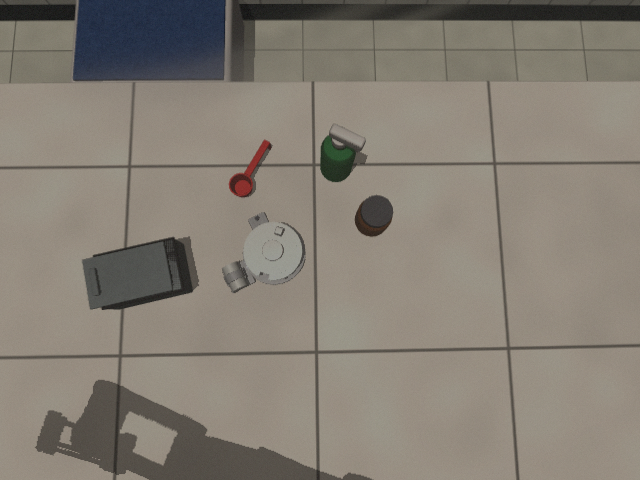

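The top view (5x crop) shows the hub at about (415,275), the nib at (447,180) up and right, the notch at about (370,405) down and left, and the tongue at (340,120) up and left. That puts the axis at about (0.572, 0.133), the nib at −19° and the pin at about +31°. The rose has to turn about 130° clockwise, which is within the stated range.

```bash
cat >> h.py <<'E'
from scipy.spatial.transform import Rotation as Ro
def to(p,yaw,s=None):
    "tool shift, rz for world point p and tool-y heading yaw (deg)"
    s=s or sensors.read_state(); q=s['tcp_rot']; R=Ro.from_quat([q[1],q[2],q[3],q[0]]).as_matrix()
    h=np.degrees(np.arctan2(R[1,1],R[0,1])); d=R.T@(np.array(p)-s['ee_pos'])
    print(np.round(d,4),'rz',round((h-yaw+180)%360-180,1))
E
python3 -m creep '[{"x":-0.543,"y":-0.24,"z":0.0,"rz":63,"fingers":1},{"x":-0.543,"y":-0.24,"z":0.0,"rz":63,"fingers":1},{"x":-0.543,"y":-0.24,"z":0.0,"rz":63,"fingers":1},{"x":-0.543,"y":-0.24,"z":0.0,"rz":63,"fingers":1},{"x":-0.543,"y":-0.24,"z":0.0,"rz":63,"fingers":1},{"x":-0.543,"y":-0.24,"z":0.0,"rz":63,"fingers":1},{"x":-0.543,"y":-0.24,"z":0.0,"rz":63,"fingers":1},{"x":-0.543,"y":-0.24,"z":0.0,"rz":63,"fingers":1},{"x":-0.543,"y":-0.24,"z":0.0,"rz":63,"fingers":1},{"x":-0.543,"y":-0.24,"z":0.0,"rz":63,"fingers":1},{"x":-0.543,"y":-0.24,"z":0.0,"rz":63,"fingers":1},{"x":-0.543,"y":-0.24,"z":0.106,"rz":63,"fingers":1},{"x":-0.543,"y":-0.24,"z":0.106,"rz":63,"fingers":1},{"x":-0.543,"y":-0.24,"z":0.106,"rz":63,"fingers":1},{"x":-0.543,"y":-0.24,"z":0.106,"rz":63,"fingers":1}]' 20
python3 - <<'E'
from h import *
s=sensors.read_state(); print(s['joint_positions'],s['force'],s['gripper_width'])
f=vision.grab_frame("wrist"); cv2.imwrite("pics/w1.png",f["pixels"][:,:,::-1])
to([.6094,.1396,.047],10)
w=cloud(f); r=w.reshape(-1,3); r=r[np.hypot(r[:,0]-.572,r[:,1]-.133)<.065]
for lo,hi in [(.038,.046),(.047,.053),(.055,.061)]:
    m=r[(r[:,2]>lo)&(r[:,2]<hi)]
    if len(m): print(lo,len(m),np.median(m,0),m.min(0),m.max(0))
E
```

```text
[ 1.17389701e+00  8.71690560e-02  1.37072213e+00 -1.66983454e-05
  1.68363932e+00 -1.03100938e-01] [-0.30034451 -0.68452439  0.57031724] 0.9985597731328487
[-0.5429 -0.2399  0.1585] rz 63.2schema error: expected keys rx, ry, rz, x, y, z, fingers
```

View pics/w1.png

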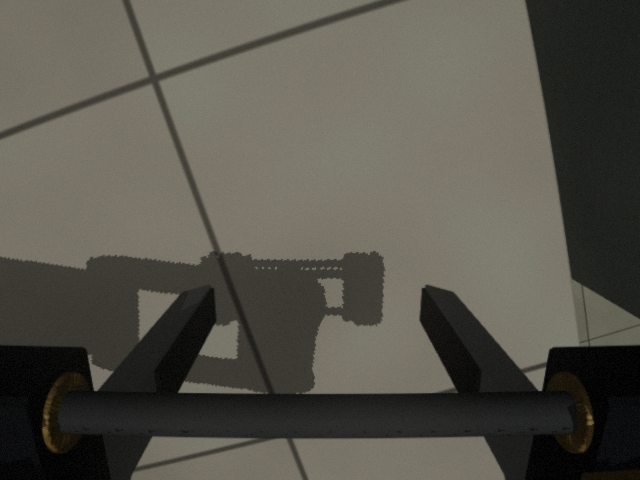

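The call was refused because every row needs all seven keys, so the arm has not moved. The wrist picture shows only the open fingertips at about (210,290) and (425,290) over bare tiles.

```bash

python3 -m creep '[{"rx":0,"ry":0,"x":-0.543,"y":-0.24,"z":0.0,"rz":63,"fingers":1},{"rx":0,"ry":0,"x":-0.543,"y":-0.24,"z":0.0,"rz":63,"fingers":1},{"rx":0,"ry":0,"x":-0.543,"y":-0.24,"z":0.0,"rz":63,"fingers":1},{"rx":0,"ry":0,"x":-0.543,"y":-0.24,"z":0.0,"rz":63,"fingers":1},{"rx":0,"ry":0,"x":-0.543,"y":-0.24,"z":0.0,"rz":63,"fingers":1},{"rx":0,"ry":0,"x":-0.543,"y":-0.24,"z":0.0,"rz":63,"fingers":1},{"rx":0,"ry":0,"x":-0.543,"y":-0.24,"z":0.0,"rz":63,"fingers":1},{"rx":0,"ry":0,"x":-0.543,"y":-0.24,"z":0.0,"rz":63,"fingers":1},{"rx":0,"ry":0,"x":-0.543,"y":-0.24,"z":0.0,"rz":63,"fingers":1},{"rx":0,"ry":0,"x":-0.543,"y":-0.24,"z":0.0,"rz":63,"fingers":1},{"rx":0,"ry":0,"x":-0.543,"y":-0.24,"z":0.0,"rz":63,"fingers":1},{"rx":0,"ry":0,"x":-0.543,"y":-0.24,"z":0.106,"rz":63,"fingers":1},{"rx":0,"ry":0,"x":-0.543,"y":-0.24,"z":0.106,"rz":63,"fingers":1},{"rx":0,"ry":0,"x":-0.543,"y":-0.24,"z":0.106,"rz":63,"fingers":1},{"rx":0,"ry":0,"x":-0.543,"y":-0.24,"z":0.106,"rz":63,"fingers":1}]' 20
python3 - <<'E'
from h import *
s=sensors.read_state(); print(s['joint_positions'],s['force'],s['gripper_width'])
f=vision.grab_frame("wrist"); cv2.imwrite("pics/w2.png",f["pixels"][:,:,::-1])
to([.6094,.1396,.047],10)
w=cloud(f); r=w.reshape(-1,3); r=r[np.hypot(r[:,0]-.572,r[:,1]-.133)<.065]
for lo,hi in [(.038,.046),(.047,.053),(.055,.061)]:
    m=r[(r[:,2]>lo)&(r[:,2]<hi)]
    if len(m): print(lo,len(m),np.median(m,0),m.min(0),m.max(0))
E
```

```text
t: 3.18
ee_pos: [0.6102, 0.1405, 0.1019]
tcp_rot: [0.001, 0.641, 0.767, 0.001]
force: [0.4, 0.4, 0.6]
gripper_width: 0.003
grasp_force: 0.0
[ 1.35574492e-01  2.92485505e-01  1.33726226e+00  3.23583349e-04
  1.50857684e+00 -4.29515161e-02] [0.41709503 0.421108   0.58029672] 0.0031536837294410276
[-0.0005 -0.002   0.0559] rz 0.2
0.038 19884 [0.56643575 0.14186168 0.04193417] [0.51552235 0.07547736 0.03804136] [0.62751178 0.18636201 0.04595671]
0.047 3524 [0.57151856 0.13105082 0.04968963] [0.55133538 0.11075966 0.04710294] [0.61439668 0.15028637 0.05286894]
0.055 16 [0.61437993 0.12131037 0.05678934] [0.61373772 0.1177668  0.05513012] [0.61505391 0.12279734 0.05802922]
```

View pics/w2.png

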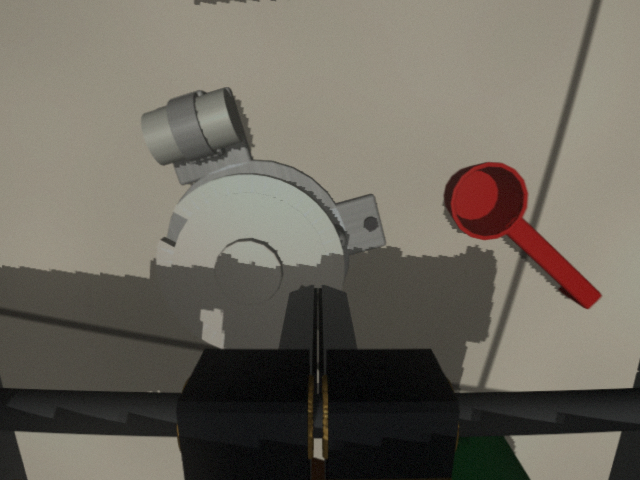

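The wrist view shows the pin's tongue at about (365,222), the notch at (172,228) and the nib at (212,325), all consistent with the top view. The shut fingers are on the counter-clockwise side of the nib. Next I lower them beside it, clear of it.

```bash

python3 -m creep '[{"rx":0,"ry":0,"x":0,"y":0.009,"z":0.02,"rz":-2,"fingers":1},{"rx":0,"ry":0,"x":0,"y":0.009,"z":0.04,"rz":-2,"fingers":1},{"rx":0,"ry":0,"x":0,"y":0.009,"z":0.055,"rz":-2,"fingers":1},{"rx":0,"ry":0,"x":0,"y":0.009,"z":0.055,"rz":-2,"fingers":1},{"rx":0,"ry":0,"x":0,"y":0.009,"z":0.055,"rz":-2,"fingers":1}]'
python3 - <<'E'
from h import *
to([.572+.048*np.cos(np.radians(12)),.132+.048*np.sin(np.radians(12)),.047],12)
E
```

```text
t: 3.85
ee_pos: [0.618, 0.141, 0.0436]
tcp_rot: [-0.0, 0.628, 0.778, -0.0]
force: [-0.6, -0.2, 0.9]
gripper_width: 0.005
grasp_force: 0.0
[ 0.0008  0.0012 -0.0034] rz 0.2
```

```bash

python3 -m creep '[{"rx":0,"ry":0,"x":0.001,"y":0.001,"z":-0.003,"rz":0,"fingers":1},{"rx":0,"ry":0,"x":-0.006,"y":0.0005,"z":-0.003,"rz":8,"fingers":1},{"rx":0,"ry":0,"x":-0.0125,"y":-0.001,"z":-0.003,"rz":16,"fingers":1},{"rx":0,"ry":0,"x":-0.0188,"y":-0.003,"z":-0.003,"rz":24,"fingers":1},{"rx":0,"ry":0,"x":-0.0247,"y":-0.0062,"z":-0.003,"rz":32,"fingers":1},{"rx":0,"ry":0,"x":-0.030,"y":-0.010,"z":-0.003,"rz":40,"fingers":1},{"rx":0,"ry":0,"x":-0.035,"y":-0.0148,"z":-0.003,"rz":48,"fingers":1},{"rx":0,"ry":0,"x":-0.039,"y":-0.020,"z":-0.003,"rz":56,"fingers":1},{"rx":0,"ry":0,"x":-0.0425,"y":-0.026,"z":-0.003,"rz":64,"fingers":1},{"rx":0,"ry":0,"x":-0.045,"y":-0.032,"z":-0.003,"rz":72,"fingers":1},{"rx":0,"ry":0,"x":-0.0465,"y":-0.0385,"z":-0.003,"rz":80,"fingers":1},{"rx":0,"ry":0,"x":-0.0472,"y":-0.045,"z":-0.003,"rz":88,"fingers":1},{"rx":0,"ry":0,"x":-0.047,"y":-0.052,"z":-0.003,"rz":96,"fingers":1},{"rx":0,"ry":0,"x":-0.046,"y":-0.0585,"z":-0.003,"rz":104,"fingers":1},{"rx":0,"ry":0,"x":-0.0438,"y":-0.065,"z":-0.003,"rz":112,"fingers":1},{"rx":0,"ry":0,"x":-0.041,"y":-0.071,"z":-0.003,"rz":120,"fingers":1},{"rx":0,"ry":0,"x":-0.041,"y":-0.071,"z":-0.003,"rz":120,"fingers":1},{"rx":0,"ry":0,"x":-0.041,"y":-0.071,"z":-0.003,"rz":120,"fingers":1}]'
python3 - <<'E'
from h import *
s=sensors.read_state(); p=s['ee_pos']-np.array([.572,.132,0]); print(np.hypot(*p[:2]),np.degrees(np.arctan2(p[1],p[0])),s['joint_positions'][5])
a=vision.grab_frame("wrist")["pixels"]; b=vision.grab_frame("top")["pixels"][195:310,190:330]
cv2.imwrite("pics/c3.png",np.hstack([cv2.resize(a,(480,360)),cv2.resize(b,(320,360))])[:,:,::-1])
E
```

```text
t: 6.1
ee_pos: [0.5594, 0.0834, 0.0487]
tcp_rot: [0.002, 0.988, -0.155, 0.003]
force: [2.4, -6.0, 0.1]
gripper_width: 0.003
grasp_force: 2.5
0.05024151541026687 -104.46540659241583 1.934654359123217
```

View pics/c3.png

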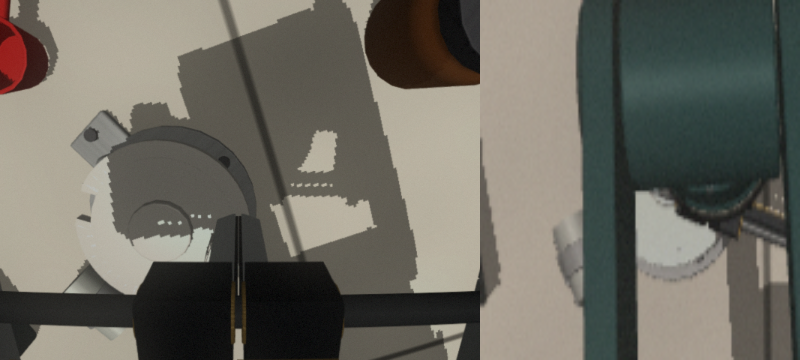

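Left half (wrist view): the rose has turned, the nib is just behind the fingertip, the tongue is at (95,135) and there is a gap in the rim near (85,230). In the right half the arm hides the rose from the top camera. I'll measure the notch from the wrist depth.

```bash
cat >> h.py <<'E'
def notch(f,ax=(.572,.132),zf=.042):
    w=cloud(f); r=w.reshape(-1,3); m=(abs(r[:,2]-zf-.008)<.0025)&(np.hypot(r[:,0]-ax[0],r[:,1]-ax[1])<.027)
    if m.sum()>50: print('hub',m.sum(),cv2.minEnclosingCircle(r[m][:,:2].astype(np.float32)))
    q=r[:,:2]-ax; R=np.hypot(*q.T); A=np.degrees(np.arctan2(q[:,1],q[:,0]))
    k=(R>.0485)&(R<.0535)&(r[:,2]>0)
    for a in range(-180,180,3):
        s=k&(A>=a)&(A<a+3)
        if s.sum()>3: print(a,s.sum(),round(np.median(r[s,2])*1000,1),end=' | ')
    print()
E
python3 - <<'E'
from h import *
f=vision.grab_frame("wrist"); notch(f); cv2.imwrite("pics/w4.png",cv2.resize(f["pixels"][150:430,60:360],None,fx=2,fy=2)[:,:,::-1])
w=cloud(f); print(w[181,120],w[185,115])
for t in ["rose_notch","pin_top","rose_nib"]:
    for d in vision.recognise(f,t)[:2]: print(t,d)
E
```

```text
hub 5108 ((0.5716835260391235, 0.13009804487228394), 0.020046653226017952)
-129 5 40.9 | -126 11 41.0 | -123 9 40.9 | -120 8 41.2 | -117 4 134.1 | -114 8 50.2 | -111 10 49.8 | -108 34 49.5 | -105 51 118.1 | -102 59 118.2 | -99 122 117.5 | -96 906 95.2 | -93 270 72.6 | -90 69 40.8 | -87 80 41.0 | -84 286 169.4 | -81 430 169.6 | -78 433 169.7 | -75 456 169.7 | -72 473 169.6 | -69 498 169.7 | -66 1349 165.0 | -63 1318 162.0 | -60 286 158.6 | -57 72 40.5 | -54 75 40.9 | -51 74 40.8 | -48 74 40.6 | -45 76 40.8 | -42 81 40.5 | -39 75 40.5 | -36 77 40.7 | -33 74 40.7 | -30 73 40.6 | -27 73 40.6 | -24 73 40.7 | -21 69 40.6 | -18 68 40.8 | -15 69 40.7 | -12 59 40.6 | -9 66 40.5 | -6 69 40.8 | -3 62 40.8 | 0 69 40.8 | 3 63 40.7 | 6 62 40.7 | 9 64 40.7 | 12 65 40.8 | 15 61 40.8 | 18 58 40.6 | 21 64 40.7 | 24 55 40.8 | 27 64 40.8 | 30 59 40.8 | 33 57 40.8 | 36 63 40.8 | 39 55 40.6 | 42 42 40.8 | 63 88 37.4 | 66 49 40.7 | 69 52 40.9 | 72 54 40.7 | 75 49 40.8 | 78 52 41.0 | 81 50 40.8 | 84 50 40.8 | 87 50 40.6 | 90 47 40.7 | 93 49 40.7 | 96 43 40.9 | 99 48 40.8 | 102 46 41.0 | 105 41 40.7 | 108 46 40.7 | 111 48 41.0 | 114 43 40.7 | 117 46 40.8 | 120 42 40.8 | 123 44 40.6 | 126 46 40.8 | 129 42 40.8 | 132 42 40.8 | 135 42 40.8 | 138 29 40.7 | 
[0.64106623 0.16406449 0.0105281 ] [0.64005204 0.16792226 0.00956534]
rose_notch {'box': [102.7, 185.3, 334.4, 391.4], 'confidence': 0.97}
rose_notch {'box': [100.0, 186.8, 334.9, 391.5], 'confidence': 0.55}
pin_top {'box': [85.9, 147.9, 342.9, 451.8], 'confidence': 0.7}
rose_nib {'box': [101.9, 186.4, 328.6, 393.4], 'confidence': 0.89}
```

View pics/w4.png

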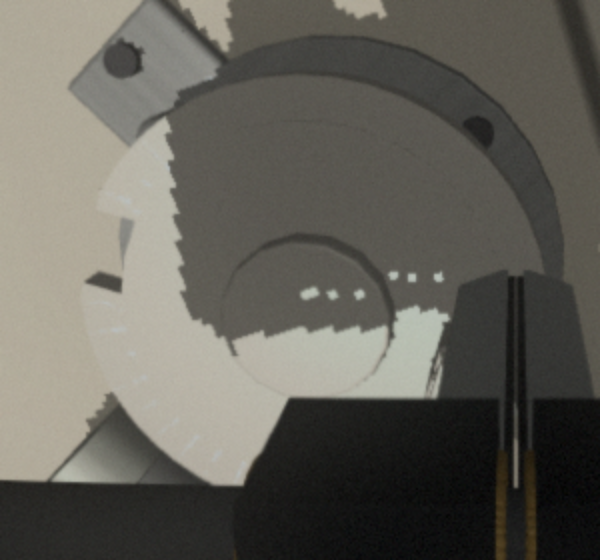

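The crop shows the notch at about (110,245), the tongue at (150,70), and the pin's outer edge at (155,122) by the rim. I'll measure the notch and pin angles finely from this viewpoint, using this frame's hub centre.

```bash
cat >> h.py <<'E'
def fine(f,zf=.042,g=None):
    w=cloud(f); r=w.reshape(-1,3)
    m=(abs(r[:,2]-zf-.007)<.003)&(np.hypot(r[:,0]-.572,r[:,1]-.131)<.026)
    h=r[m][:,:2]; c,_=cv2.minEnclosingCircle(h.astype(np.float32)); print('hub',c,_)
    q=r[:,:2]-c; R=np.hypot(*q.T); A=np.degrees(np.arctan2(q[:,1],q[:,0]))
    p=(R>.0575)&(R<.0605)&(r[:,2]>.022)&(r[:,2]<.036)&(A>0)&(A<60)
    print('pin',p.sum(),A[p].mean() if p.any() else '',A[p].min() if p.any() else '',A[p].max() if p.any() else '')
    t=(R>.064)&(R<.082)&(r[:,2]>.004)&(r[:,2]<.03)&(A>-20)&(A<80)
    for lo in (.064,.069,.074):
        k=t&(R>=lo)&(R<lo+.005)
        if k.any(): print('tongue',lo,k.sum(),A[k].min(),A[k].max(),(A[k].min()+A[k].max())/2,np.median(r[k,2]))
    k=(R>.047)&(R<.0545)&(abs(r[:,2]-zf+.001)<.002)&(A>0)&(A<120); a=np.sort(A[k]); i=np.argmax(np.diff(a)); print('gap',a[i],a[i+1],(a[i]+a[i+1])/2)
    return c
E
python3 - <<'E'
from h import *
f=vision.grab_frame("wrist"); fine(f)
E
```

```text
hub (0.5718193054199219, 0.13016600906848907) 0.02033713087439537
pin 53 23.95781051686187 20.82942760806767 28.290692690298837
tongue 0.064 632 9.653844129867094 41.35204923135117 25.50294668060913 0.00766140246420117
tongue 0.069 651 10.730810906683221 40.15566288817304 25.44323689742813 0.007637231044888432
tongue 0.074 660 11.987277734507735 39.437605664681946 25.71244169959484 0.007952203259229757
gap 45.50954717725858 64.96950298926015 55.239525083259366
```

```bash

python3 -m creep '[{"rx":0,"ry":0,"x":-0.005,"y":0,"z":0,"rz":5,"fingers":1},{"rx":0,"ry":0,"x":-0.010,"y":-0.0005,"z":0,"rz":10,"fingers":1},{"rx":0,"ry":0,"x":-0.015,"y":-0.0016,"z":0,"rz":15,"fingers":1},{"rx":0,"ry":0,"x":-0.0198,"y":-0.0031,"z":0,"rz":20,"fingers":1},{"rx":0,"ry":0,"x":-0.0198,"y":-0.0031,"z":0,"rz":20,"fingers":1},{"rx":0,"ry":0,"x":-0.0198,"y":-0.0031,"z":0,"rz":20,"fingers":1}]'
python3 - <<'E'
from h import *
f=vision.grab_frame("wrist"); c=fine(f)
s=sensors.read_state(); p=s['ee_pos'][:2]-np.array(c); print(np.hypot(*p),np.degrees(np.arctan2(p[1],p[0])),s['joint_positions'][5])
E
```

```text
t: 7.2
ee_pos: [0.5403, 0.0948, 0.0482]
tcp_rot: [-0.0, 0.946, -0.324, 0.001]
force: [-0.9, -2.4, 2.6]
gripper_width: 0.007
grasp_force: 1.3
hub (0.571504533290863, 0.13010157644748688) 0.020282674580812454
pin 33 24.51222874292209 21.408719364374942 28.55096390866823
tongue 0.064 432 9.76743423132322 41.342103569324486 25.554768900323854 0.007655251353631624
tongue 0.069 622 10.82833007784945 40.22186712396875 25.5250986009091 0.007703930666819637
tongue 0.074 625 11.76903387476456 39.661044924033895 25.715039399399227 0.007932624035377318
gap 15.668984181913675 35.53582318487584 25.602403683394755
0.04710936300451084 -131.5661351546914 2.3008856560273308
```

The notch gap (25.6°) and the tongue centreline (25.6°) now agree. I'll back off the nib, rise, go over the hub, and check before pressing.

```bash

python3 -m creep '[{"rx":0,"ry":0,"x":0.008,"y":0.002,"z":0,"rz":0,"fingers":1},{"rx":0,"ry":0,"x":0.01,"y":0.002,"z":-0.03,"rz":0,"fingers":1},{"rx":0,"ry":0,"x":0.01,"y":0,"z":-0.06,"rz":0,"fingers":1},{"rx":0,"ry":0,"x":0.003,"y":-0.047,"z":-0.06,"rz":0,"fingers":1},{"rx":0,"ry":0,"x":0.003,"y":-0.047,"z":-0.06,"rz":0,"fingers":1},{"rx":0,"ry":0,"x":0.003,"y":-0.047,"z":-0.06,"rz":0,"fingers":1}]'
python3 - <<'E'
from h import *
f=vision.grab_frame("wrist"); c=fine(f)
w=cloud(f); r=w.reshape(-1,3); m=(r[:,2]>.0545)&(r[:,2]<.06)&(np.hypot(*(r[:,:2]-[.572,.131]).T)<.05)
if m.any(): q=np.median(r[m],0); print('nib',m.sum(),q,np.degrees(np.arctan2(q[1]-c[1],q[0]-c[0])))
cv2.imwrite("pics/w5.png",f["pixels"][:,:,::-1]); to([.5717,.1308,.055],-128)
E
```

```text
t: 8.0
ee_pos: [0.5702, 0.13, 0.1063]
tcp_rot: [0.001, 0.946, -0.324, -0.001]
force: [-1.4, 0.0, -0.0]
gripper_width: 0.007
grasp_force: 0.0
hub (0.571596622467041, 0.1299441158771515) 0.019924303516745567
pin 44 25.114003772894083 21.53543954183429 29.868051121684108
tongue 0.064 409 9.961715329377267 42.17968270387744 26.07069901662735 0.0076844146091272665
tongue 0.069 415 10.827395928768128 40.65399628329166 25.740696106029894 0.007658955422390345
tongue 0.074 415 11.866203691710421 39.954283561009376 25.9102436263599 0.00790648974859612
gap 15.631459222184613 35.451829681375855 25.541644451780236
nib 514 [0.53795397 0.11348538 0.05655991] -153.93108964068307
[ 0.0006 -0.0019  0.0514] rz 0.2
```

View pics/w5.png

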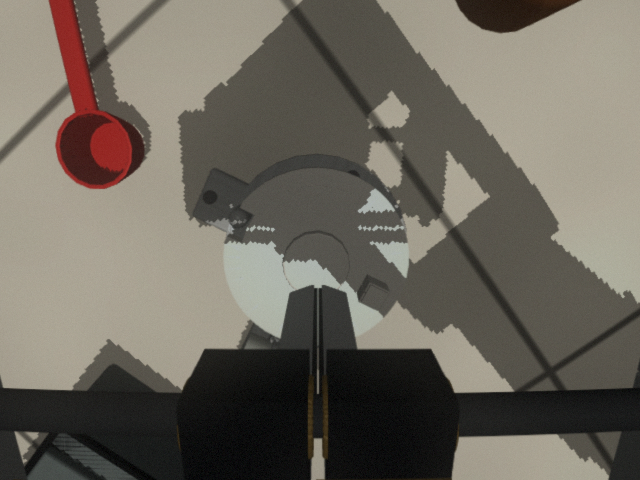

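The notch sits over the pin at (238,218): the nib at −153.9° means the notch is at 26.1°, and the pin is at about 25.6°. Now I press on the hub gently.

```bash

python3 -m creep '[{"rx":0,"ry":0,"x":0.0,"y":-0.002,"z":0.03,"rz":0,"fingers":1},{"rx":0,"ry":0,"x":0.0,"y":-0.002,"z":0.05,"rz":0,"fingers":1},{"rx":0,"ry":0,"x":0.0,"y":-0.002,"z":0.054,"rz":0,"fingers":1},{"rx":0,"ry":0,"x":0,"y":-0.002,"z":0.057,"rz":0,"fingers":1},{"rx":0,"ry":0,"x":0,"y":-0.002,"z":0.059,"rz":0,"fingers":1},{"rx":0,"ry":0,"x":0,"y":-0.002,"z":0.061,"rz":0,"fingers":1},{"rx":0,"ry":0,"x":0,"y":-0.002,"z":0.061,"rz":0,"fingers":1}]'
```

```text
t: 8.93
ee_pos: [0.5728, 0.1318, 0.0479]
tcp_rot: [-0.0, 0.946, -0.324, 0.001]
force: [-0.7, -0.7, 5.0]
gripper_width: 0.001
grasp_force: 2.5
```

```bash

python3 -m creep '[{"rx":0,"ry":0,"x":0,"y":0.001,"z":0.002,"rz":0,"fingers":1},{"rx":0,"ry":0,"x":0,"y":0.001,"z":0.004,"rz":0,"fingers":1},{"rx":0,"ry":0,"x":0,"y":0.001,"z":0.005,"rz":0,"fingers":1},{"rx":0,"ry":0,"x":0,"y":0.001,"z":0.005,"rz":0,"fingers":1}]'
```

```text
t: 9.43
ee_pos: [0.5727, 0.1317, 0.0425]
tcp_rot: [-0.001, 0.946, -0.324, 0.001]
force: [1.3, 2.2, 5.3]
gripper_width: 0.006
grasp_force: 2.5
```

```bash

python3 -m creep '[{"rx":0,"ry":0,"x":0,"y":0,"z":0.001,"rz":0,"fingers":1},{"rx":0,"ry":0,"x":0,"y":0,"z":0.002,"rz":0,"fingers":1},{"rx":0,"ry":0,"x":0,"y":0,"z":0.003,"rz":0,"fingers":1},{"rx":0,"ry":0,"x":0,"y":0,"z":0.004,"rz":0,"fingers":1},{"rx":0,"ry":0,"x":0,"y":0,"z":0.004,"rz":0,"fingers":1}]'
```

```text
t: 10.05
ee_pos: [0.5728, 0.1317, 0.0402]
tcp_rot: [-0.001, 0.946, -0.324, 0.002]
force: [-0.7, 1.6, 12.8]
gripper_width: 0.002
grasp_force: 6.2
```

```bash

python3 -m creep '[{"rx":0,"ry":0,"x":0,"y":0,"z":0.001,"rz":0,"fingers":1},{"rx":0,"ry":0,"x":0,"y":0,"z":0.0015,"rz":0,"fingers":1},{"rx":0,"ry":0,"x":0,"y":0,"z":0.0015,"rz":0,"fingers":1}]'
python3 -m creep '[{"rx":0,"ry":0,"x":0,"y":0,"z":-0.02,"rz":0,"fingers":1},{"rx":0,"ry":0,"x":0,"y":0,"z":-0.08,"rz":0,"fingers":1},{"rx":0,"ry":0,"x":0,"y":0,"z":-0.14,"rz":0,"fingers":1},{"rx":0,"ry":0,"x":0,"y":0,"z":-0.18,"rz":0,"fingers":1},{"rx":0,"ry":0,"x":0,"y":0,"z":-0.18,"rz":0,"fingers":1},{"rx":0,"ry":0,"x":0,"y":0,"z":-0.18,"rz":0,"fingers":1}]'
python3 - <<'E'
from h import *
f=vision.grab_frame("wrist"); fine(f,.032); r=cloud(f).reshape(-1,3); R=np.hypot(*(r[:,:2]-[.5722,.1312]).T)
z=r[:,2]
print('face',np.median(z[(R>.025)&(R<.05)&(z>.02)&(z<.05)]),'hub',np.median(z[(R<.017)&(z<.06)]),'floor',np.median(z[(R>.07)&(abs(z)<.006)]))
g=vision.grab_frame("scene"); cv2.imwrite("pics/e.png",np.hstack([cv2.resize(f["pixels"],(400,300)),cv2.resize(g["pixels"],(400,300))])[:,:,::-1])
E
```

```text
t: 10.42
ee_pos: [0.5729, 0.1317, 0.0401]
tcp_rot: [-0.001, 0.946, -0.324, 0.002]
force: [-2.6, 1.6, 17.5]
gripper_width: 0.004
grasp_force: 8.8
t: 11.18
ee_pos: [0.5703, 0.1307, 0.2132]
tcp_rot: [0.001, 0.946, -0.324, -0.002]
force: [-0.6, 0.3, -0.3]
gripper_width: 0.011
grasp_force: 0.0
hub (0.5716689229011536, 0.12996646761894226) 0.02002214826643467
pin 22 25.232689047671705 21.33053241637415 30.285030007438163
tongue 0.064 224 9.589455104529582 41.899365305414634 25.74441020497211 0.007532440944968608
tongue 0.069 221 11.08278293139452 40.19229164691215 25.637537289153336 0.007594082009622794
tongue 0.074 227 11.967940498784712 39.39173150709221 25.679836002938462 0.007753210390705991
gap 15.331008608674255 19.907645138648363 17.619326873661308
face 0.03192417951327266 hub 0.03968787626884645 floor -0.0003209662062833035
```

View pics/e.png

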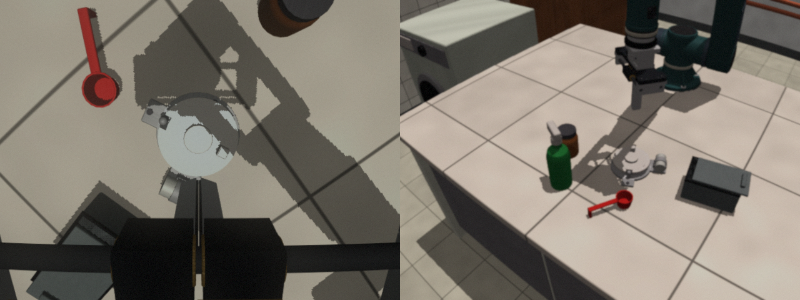

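The rose's face is at 32 mm and its hub at 40 mm, so it is fully home. The pin shows in the notch at (165,123) in the left view. The bystanders stand where they were and the hand is clear.

```bash
python3 -c "
from cell import finish_job; print(finish_job())"
```

```text
the job is handed in; nothing more can be done
None
```

The job is done and handed in: I turned the rose clockwise by its nib until the notch was over the pin, then pressed it fully home (hub top measured at 40 mm, peak press about 17 N), and the hand finished clear with the caddy, spray bottle, jar and scoop untouched.

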